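Put the bamboo steamer together

TASK

Lift only the top tier off the pile of two bamboo steamer tiers leaning in the sloped drying rack and nest it squarely on the dark base tier standing on the deck, then put the lid on it so that it sits fully home and level, and let go. Set things down gently rather than dropping them, leave the other tier resting in the rack, and do not disturb the teapot, jar, red bowl or plate gripper.

Things in the scene. Friction and masses are not known exactly. Their poses are not given: they have to be found in the camera images.
- upper_tier: Pale round open bamboo tier, outer diameter 150, height 50 mm, ~160 g; the top one in the rack, nested in lower_tier. Origin: centre of the underside of its foot; z: its axis, to the open rim. Foot: disc 124 mm wide, z 0-6. Wall 10 mm thick (radius 65-75), z 6-50; pinch it anywhere round the rim. Inner floor z = 10. Starts leaning 40 deg: z points up and to the rack's front. Its yaw never matters.
- lower_tier: Pale tier of the same shape and origin as upper_tier, ~200 g, under it in the rack, loose, leaning against two front stops. It stays there. Nesting: the foot of a tier or lid drops 6 mm into the rim below with 3 mm play all round, so each nested piece's origin is 44 mm above the origin of the one below, along z.
- base_tier: Dark wooden tier with brass hoops, same shape and origin as upper_tier, ~350 g, loose, standing upright and open on the deck, rim 50 mm above it.
- lid: Round pale bamboo lid, 152 mm wide, ~150 g, flat on the deck, z up. Origin: centre of the underside of its foot (disc 124 mm wide, z 0-6 mm, drops into a tier's rim). Flange underside z = 6, domed top z = 32. Handle over the centre: straight bar along the lid's x, 84 long, 14 wide (y), 12 thick, centre z = 62; 24 mm free under it between legs at x = +-33 mm. Yaw on the steamer is free.
- rack: Fixed steel drying rack, 150 mm wide (y), 165 deep. Origin on the deck; x to its back. Bar seat slopes 40 deg, low at the front (-x, turned towards the robot's right); seat centre, under lower_tier, at x = 45, z = 75 mm. Back posts 118 mm high at x = 108. Two front stops 38 mm high hold only the lower tier. Nothing is above the pile; its highest rim point is ~195 mm above the deck.
- teapot: White ceramic teapot, 116 mm diameter, 121 mm high, spout to its +y (104 mm out), handle to -y (94 mm out). Origin: centre of its underside. Bystander.
- jar: Glass jar with steel screw lid, 84 mm diameter, 120 mm high. Origin: centre of its underside. Bystander.
- red_bowl: Red plastic bowl, 124 mm diameter, 55 mm high. Origin: centre of its underside. Bystander.
- plate_gripper: Steel plate gripper with squeeze lever, lying flat, 205 mm long along its x, 40 mm wide, 40 mm high. Origin: on the deck near its middle. Bystander.

How it is judged:
By the outcome, as a careful person would: the job done as asked, in the order asked, and still so for the second after the job is handed in, with the robot touching nothing.
It also fails if it takes over 72 s, if anything falls off the work surface, if the arm or the gripper's body presses on something with over 40 N, if the wrist force passes 120 N, or if a joint passes its speed limit or range.

ROBOT

A 6-joint arm with a two-finger parallel gripper is mounted at the origin on the work surface. World frame = base frame: x ahead of the robot, y to its left, z up, the work surface at z = 0. Lengths are in m, angles in rad, forces in N, time in s.
With the tool pointing down it reaches from about 0.225 to 0.875 m from the base axis. Payload 3.4 kg.
Tool frame: the origin (TCP) lies where the fingers leave the gripper's body, on its centre line; the fingertips stand 73 mm ahead of it and the grasp point (between the pads) lies 54 mm ahead of it (manip.pinch_z is the distance from the TCP to the grasp point, in m); z points along the fingers, y is the line along which they close (so a half turn about z gives the same grasp; the last joint's range is limited). The gripper opens to 85 mm and grips with 20 to 120 N. Pads are 22 mm wide; open, the fingers measure 114 mm over their backs; the gripper's body (76 mm by 85 mm) begins 54 mm behind the grasp point. The pads swing forward as they close: fully open they stand 13 mm farther back than shut.
Start: joints at [1.097, 0.276, 1.505, -0, 1.361, -0.121], TCP at [0.199, 0.54, 0.304] pointing down, gripper open.
Joint ranges: [-2.89, 2.89], [-0.75, 2.08], [0.22, 2.7], [-1.18, 4.32], [0.11, 2.71], [-2.7, 2.7]. Speed limits (rad/s): [2.57, 2.57, 3.14, 3.14, 3.14, 3.14].

INTERFACE

Orientations are given as a unit quaternion [w, x, y, z].
In Python, from rig import readout, imaging, manip gives the robot as it stands. The module is installed in compiled form; this text tells all that it offers.
- The arm moves only by the tool servo_tool, never from a script. Its argument "moves" is a list of rows, each an object with "dp": the shift along the tool's x, y, z in units of 0.2 m (1.0 is 0.2 m), a list of three; "delta_rot": the turn, a rotation vector about the tool's x, y, z in units of 0.1 rad (1.0 is 0.1 rad), a list of three; "fingers": the opening, from 0 (shut) to 1 (fully open). In form: [{"dp": [dx, dy, dz], "delta_rot": [wx, wy, wz], "fingers": fingers}, ...]. A call has 1 to 5 rows; each row shifts and turns the commanded pose from where the row before left it, along the tool's axes as they then stand; what a row does not reach is not made up. A row lasts 1/10 s, in which the tool goes at most 50 mm and 8.59 degrees, less where a joint would pass 70% of its speed; a pose out of reach is approached as far as the arm can. A call with a number of a shift or a turn outside -1 to 1 is refused whole. A call with a gripper value outside its range is refused whole. The fingers move at their own pace and stop on an object; "force" is the grip in N (left out, the last holds). Time passes only in rows, so rows that do not move let the fingers close. It gives the time, the measured TCP pose, the force, the opening and the grip force at its end, in the units of the state.
- readout.get_state(): the state, without advancing time (a new reading comes with each control period).
- imaging.get_image(name): name is "side" or "top"; returns (picture, depth): 480x640x3 uint8, red, green, blue; 480x640 float32, m along the optical axis (not along the pixel's ray), 0 where there is no reading.
- imaging.calibration(name): a dict with "intrinsics" (3x3 intrinsics, pixels), "R" (3x3) and "t" (3): a world point X has camera coordinates R X + t. Camera axes: x right, y down, z forward; pixel columns grow to the right and rows downward; lengths in m; the calibration is good to about 2 mm. A picture is of the moment at which its call begins. calibration takes no time and is no camera call.
- manip.sign_off(): hands the job in; it is judged then, once.
The state is a dict: "clock": time; "qpos": joint angles; "qd": joint speeds; "effort": joint torques, N m; "position": TCP position; "ee_rot": TCP orientation; "contact_force": force on the tool from outside, world axes, zero at the start; "moment": the same for the moment, N m; "width": finger opening in m; "gripper_force": force on a finger pad.
Only numpy, scipy, OpenCV 4.12 (cv2) and the standard library are available. Lean on these libraries where they do the work, as an engineer would, in place of code of your own. Each camera call takes 0.05 s, during which the arm holds its last target. There are 200 camera calls.

## Working session

There is one attempt and no reset: what is moved stays moved. The work goes in short steps, Python scripts to look and compute and a tool call to move; the robot and the scene stay as the last step left them, time stands still between calls to the robot, and variables do not carry over. Pictures are saved under pics/ and viewed, at most 10 in all, crops included, and the job is handed in when it is done.

Besides the shell and the picture viewer there is one more tool, called after ">>>" as name(argument=value, ...) on one line, values as JSON. servo_tool: Moves the arm, as the interface text tells. Its arguments: {"type":"object","properties":{"moves":{"type":"array"},"force":{"type":"number"}},"required":["moves"]}

```bash
mkdir -p pics; cat > h.py <<'E'
import numpy as np, cv2
from rig import readout, imaging, manip
def cap(n,name):
    im,d=imaging.get_image(n); cv2.imwrite(f'pics/{name}.png',im[:,:,::-1]); np.save(f'{name}.npy',d); return im,d
def cal(n):
    c=imaging.calibration(n); return np.array(c['intrinsics']),np.array(c['R']),np.array(c['t'])
def cloud(n,d):
    K,R,t=cal(n); v,u=np.mgrid[:480,:640]
    P=np.stack([(u-K[0,2])/K[0,0]*d,(v-K[1,2])/K[1,1]*d,d],-1)
    W=(P-t)@R; W[d<=0]=np.nan; return W
E
python3 - <<'E'
from h import *
for n in ('top','side'):
    im,d=cap(n,n+'0'); K,R,t=cal(n); print(n,K.round(1).tolist(),R.round(3).tolist(),(-R.T@t).round(3),(d>0).mean())
print(readout.get_state())
E
```

```text
top [[482.6, 0.0, 324.1], [0.0, 482.6, 247.0], [0.0, 0.0, 1.0]] [[-0.007, -1.0, 0.026], [-0.997, 0.004, -0.082], [0.082, -0.027, -0.996]] [0.487 0.034 1.045] 0.99607421875
side [[551.1, 0.0, 321.7], [0.0, 551.1, 243.9], [0.0, 0.0, 1.0]] [[0.902, -0.431, -0.02], [-0.319, -0.635, -0.703], [0.29, 0.641, -0.711]] [ 0.273 -0.594  0.811] 0.9960319010416666
{'clock': 0.1, 'qpos': array([ 1.09702152e+00,  2.76512126e-01,  1.50599883e+00,  4.61765107e-06,
        1.36069661e+00, -1.20974828e-01]), 'qd': array([-0.00017113, -0.00042329, -0.00343924,  0.00049258, -0.00016866,
       -0.00104692]), 'effort': array([ 4.13842827e-04, -4.17700338e+01, -2.46402258e+01, -1.67766902e-04,
        5.95004938e-03, -1.88386889e-05]), 'position': array([0.19850704, 0.53927465, 0.30314038]), 'ee_rot': array([-2.38751918e-04,  1.75486993e-01,  9.84481418e-01, -7.71353259e-04]), 'contact_force': array([-0.01191024, -0.16061323,  0.07956794]), 'moment': array([-0.01136587, -0.00445239,  0.01080808]), 'gripper_force': 0.0, 'width': 0.08565461536832138}
```

View pics/top0.png

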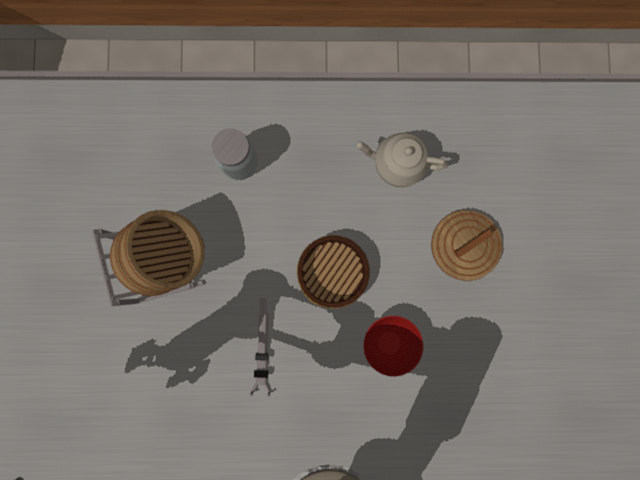

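View pics/side0.png

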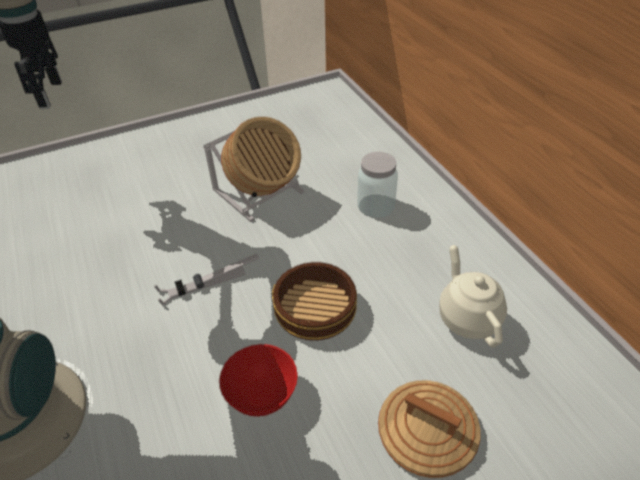

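The top view shows the pile at about (158,252), base tier (333,271), lid (467,244) with a diagonal bar, red bowl (394,346), teapot (402,160), jar (232,150) and plate gripper (262,345). In the side view the pile is at (262,155), base (315,300), lid (430,425). Next I measure them from depth in both views.

```bash
cat > meas.py <<'E'
from h import *
from scipy.optimize import least_squares
def circ(xy):
    f=lambda p:np.hypot(xy[:,0]-p[0],xy[:,1]-p[1])-p[2]
    return least_squares(f,[*xy.mean(0),.07],loss='soft_l1',f_scale=.002).x
def rim(W,c,n,rad=.09,lo=.055):
    """rim plane + centre from a cloud: points within 4 mm of the top plane"""
    n=np.array(n,float);n/=np.linalg.norm(n)
    P=W.reshape(-1,3);P=P[np.isfinite(P).all(1)];P=P[np.linalg.norm(P-c,axis=1)<rad+.03]
    h=P@n; top=np.percentile(h[(h>c@n-.02)&(h<c@n+.03)],97)
    for k in range(6):
        s=np.abs(P@n-top)<(.012 if k<1 else .006 if k<3 else .003)
        Q=P[s]; r=np.linalg.norm(np.cross(Q-c,n),axis=1); Q=Q[(r>lo)&(r<rad)]
        m=np.median(Q,0); n2=np.linalg.svd(Q-Q.mean(0),full_matrices=False)[2][2]; n=n2*np.sign(n2@n); top=np.median(Q@n)
        a=np.cross(n,[1,0,0]);a/=np.linalg.norm(a);b=np.cross(n,a)
        q=np.c_[Q@a,Q@b]; r0=circ(q); c=r0[0]*a+r0[1]*b+top*n
    return c,n,r0[2],len(Q)
E
python3 - <<'E'
from meas import *
for n in ('top','side'):
    W=cloud(n,np.load(n+'0.npy'))
    px={'top':((160,248),(333,271),(467,244),(402,160),(232,150),(394,346)),'side':((262,155),(315,300),(430,425),(478,300),(378,165),(258,380))}[n]
    print(n,[W[v,u].round(3).tolist() for u,v in px])
    z=W[...,2]; print('table z',np.nanmedian(z[np.abs(z)<.02]))
E
```

```text
top [[0.564, 0.326, 0.108], [0.521, -0.012, 0.008], [0.572, -0.285, 0.068], [0.739, -0.148, 0.102], [0.755, 0.189, 0.115], [0.36, -0.141, 0.008]]
table z -0.0005077995238932616
side [[0.559, 0.331, 0.114], [0.525, -0.002, 0.014], [0.573, -0.308, 0.031], [0.739, -0.183, 0.097], [0.757, 0.182, 0.12], [0.372, -0.108, 0.007]]
table z 0.001720619090583074
```

```bash
python3 - <<'E'
from meas import *
Ws={n:cloud(n,np.load(n+'0.npy')) for n in ('top','side')}
Ws['both']=np.concatenate([Ws['top'].reshape(-1,3),Ws['side'].reshape(-1,3)])
for n,W in Ws.items():
    c,nn,r,k=rim(W,np.array([.56,.31,.15]),[.1,-.64,.76]); print(n,'upper rim',c.round(4),nn.round(3),r.round(4),k,np.degrees(np.arccos(nn[2])).round(1),'az',np.degrees(np.arctan2(nn[1],nn[0])).round(1))
    c,nn,r,k=rim(W,np.array([.525,-.01,.05]),[0,0,1]); print('  base rim',c.round(4),nn.round(3),r.round(4),k)
    P=W.reshape(-1,3); P=P[np.isfinite(P).all(1)]; d=np.hypot(P[:,0]-.572,P[:,1]+.29)
    Q=P[(d<.09)&(P[:,2]>.008)&(P[:,2]<.04)]; print('  lid',circ(Q[np.hypot(*(Q[:,:2]-Q[:,:2].mean(0)).T)>.05][:,:2])[:2] if 0 else cv2.minEnclosingCircle(Q[:,:2].astype(np.float32)))
    H=P[(d<.07)&(P[:,2]>.055)]; mr=cv2.minAreaRect((H[:,:2]*1000).astype(np.float32)); v=np.linalg.svd(H[:,:2]-H[:,:2].mean(0),full_matrices=False)[2][0]
    print('  bar',mr,np.degrees(np.arctan2(v[1],v[0])).round(1),np.percentile(H[:,2],[5,50,95]).round(4),H[:,:2].mean(0).round(4))
E
```

```text
top upper rim [0.5617 0.3019 0.144 ] [ 0.175 -0.619  0.766] 0.0698 1190 40.0 az -74.2
  base rim [ 0.5203 -0.011   0.0492] [0.001 0.    1.   ] 0.0698 926
  lid ((0.5766966342926025, -0.30137309432029724), 0.07775576412677765)
  bar ((576.4179077148438, -301.13787841796875), (14.529284477233887, 84.41603088378906), 33.19926452636719) 123.1 [0.062  0.0668 0.0696] [ 0.5762 -0.2997]
side upper rim [0.5616 0.3012 0.145 ] [ 0.172 -0.62   0.765] 0.0698 909 40.1 az -74.5
  base rim [ 0.5196 -0.012   0.0511] [-0.001  0.002  1.   ] 0.0698 1141
  lid ((0.5748668313026428, -0.3013862669467926), 0.07781799137592316)
  bar ((575.8626708984375, -301.517333984375), (16.108627319335938, 83.89087677001953), 33.84339141845703) -56.8 [0.0604 0.0686 0.0712] [ 0.5749 -0.3032]
both upper rim [0.5616 0.3017 0.1443] [ 0.174 -0.618  0.767] 0.0698 2056 39.9 az -74.3
  base rim [ 0.5198 -0.0118  0.0503] [ 0.001 -0.     1.   ] 0.0698 2004
  lid ((0.5765676498413086, -0.3014841675758362), 0.07787516713142395)
  bar ((575.729736328125, -301.5882568359375), (16.174293518066406, 84.41603088378906), 33.19926452636719) 123.1 [0.0608 0.068  0.071 ] [ 0.5753 -0.3022]
```

```bash
cat > plan.py <<'E'
from h import *
from scipy.spatial.transform import Rotation as Ro, Slerp
def state():
    s=readout.get_state(); q=s['ee_rot']; return s,np.array(s['position']),Ro.from_quat([*q[1:],q[0]])
def frame(z,y):
    z=np.array(z,float)/np.linalg.norm(z); y=np.array(y,float); y-=y@z*z; y/=np.linalg.norm(y); return Ro.from_matrix(np.c_[np.cross(y,z),y,z])
def rows(p1,R1,n,start=None,dec=2):
    "per-row shifts and turns to go straight to p1,R1 in n rows, rounded with feedback"
    s,p,R=state()
    if start is not None: p,R=start
    p0=p.copy(); sl=Slerp([0,1],Ro.concatenate([R,R1]))
    for k in range(1,n+1):
        dp=np.round(R.inv().apply(p0+(p1-p0)*k/n-p)/.2,dec); dr=np.round((R.inv()*sl(k/n)).as_rotvec()/.1,dec)
        p=p+R.apply(dp*.2); R=R*Ro.from_rotvec(dr*.1); print((dp+0).tolist(),(dr+0).tolist())
    print('end',p.round(4)); return p,R
az=np.radians(-74.3); t=np.radians(40)
N=np.array([np.sin(t)*np.cos(az),np.sin(t)*np.sin(az),np.cos(t)]); S=np.array([-np.sin(az),np.cos(az),0])
C=np.array([.5616,.3016,.1445])
Rpick=frame(-N,S); pick=C-.07*S-.015*N+.054*N
E
python3 - <<'E'
from plan import *
print(pick.round(4),manip.pinch_z, 'pre',(pick+.08*N).round(4))
rows(pick+.08*N,Rpick,12)
E
```

```text
[0.501  0.2585 0.1744] 0.0539 pre [0.5149 0.209  0.2357]
[-0.17, -0.08, 0.03] [-0.28, 0.54, 0.75]
[-0.18, -0.07, 0.01] [-0.27, 0.54, 0.76]
[-0.18, -0.06, 0.01] [-0.28, 0.53, 0.75]
[-0.19, -0.05, -0.01] [-0.27, 0.54, 0.75]
[-0.19, -0.02, -0.01] [-0.28, 0.54, 0.76]
[-0.19, -0.02, -0.03] [-0.27, 0.54, 0.75]
[-0.19, 0.0, -0.04] [-0.28, 0.53, 0.75]
[-0.19, 0.02, -0.05] [-0.27, 0.54, 0.75]
[-0.18, 0.03, -0.06] [-0.28, 0.54, 0.76]
[-0.17, 0.05, -0.06] [-0.28, 0.54, 0.75]
[-0.17, 0.06, -0.08] [-0.27, 0.53, 0.75]
[-0.16, 0.07, -0.08] [-0.28, 0.54, 0.76]
end [0.5145 0.2079 0.2357]
```

```bash
python3 - <<'E'
from plan import *
rows(pick+.12*N,Rpick,11)
E
```

```text
[-0.19, -0.1, 0.02] [-0.3, 0.59, 0.82]
[-0.21, -0.08, 0.0] [-0.3, 0.58, 0.82]
[-0.2, -0.07, -0.01] [-0.3, 0.59, 0.82]
[-0.22, -0.05, -0.03] [-0.3, 0.59, 0.83]
[-0.21, -0.03, -0.04] [-0.3, 0.58, 0.82]
[-0.21, -0.02, -0.05] [-0.3, 0.59, 0.82]
[-0.21, 0.01, -0.07] [-0.3, 0.59, 0.82]
[-0.2, 0.03, -0.07] [-0.3, 0.58, 0.82]
[-0.2, 0.04, -0.09] [-0.3, 0.59, 0.82]
[-0.18, 0.06, -0.1] [-0.31, 0.59, 0.82]
[-0.18, 0.08, -0.1] [-0.3, 0.58, 0.83]
end [0.521  0.1842 0.2656]
```

>>> servo_tool(moves=[{"dp":[-0.19,-0.1,0.02],"delta_rot":[-0.3,0.59,0.82],"fingers":0.6},{"dp":[-0.21,-0.08,0],"delta_rot":[-0.3,0.58,0.82],"fingers":0.6},{"dp":[-0.2,-0.07,-0.01],"delta_rot":[-0.3,0.59,0.82],"fingers":0.6},{"dp":[-0.22,-0.05,-0.03],"delta_rot":[-0.3,0.59,0.83],"fingers":0.6},{"dp":[-0.21,-0.03,-0.04],"delta_rot":[-0.3,0.58,0.82],"fingers":0.6}], force=30)

```text
clock: 0.6
position: [0.3473, 0.3772, 0.2872]
ee_rot: [-0.13, 0.371, 0.914, 0.099]
contact_force: [0.8, 0.1, 0.2]
width: 0.0513
gripper_force: 0.0
```

>>> servo_tool(moves=[{"dp":[-0.21,-0.02,-0.05],"delta_rot":[-0.3,0.59,0.82],"fingers":0.6},{"dp":[-0.21,0.01,-0.07],"delta_rot":[-0.3,0.59,0.82],"fingers":0.6},{"dp":[-0.2,0.03,-0.07],"delta_rot":[-0.3,0.58,0.82],"fingers":0.6},{"dp":[-0.2,0.04,-0.09],"delta_rot":[-0.3,0.59,0.82],"fingers":0.6},{"dp":[-0.18,0.06,-0.1],"delta_rot":[-0.31,0.59,0.82],"fingers":0.6}])

```text
clock: 1.1
position: [0.4929, 0.2153, 0.2706]
ee_rot: [-0.251, 0.539, 0.781, 0.191]
contact_force: [0.4, 0.9, -0.6]
width: 0.0512
gripper_force: 0.0
```

>>> servo_tool(moves=[{"dp":[-0.18,0.08,-0.1],"delta_rot":[-0.3,0.58,0.83],"fingers":0.6},{"dp":[0,0,0],"delta_rot":[0,0,0],"fingers":0.6}])

```text
clock: 1.3
position: [0.5254, 0.1794, 0.2633]
ee_rot: [-0.271, 0.571, 0.746, 0.207]
contact_force: [-0.0, -0.1, -0.8]
width: 0.0513
gripper_force: 0.0
```

```bash
python3 - <<'E'
from plan import *
s,p,R=state(); print(p,s['qpos'].round(3),s['width'],((R.inv()*Rpick).as_rotvec()).round(4))
rows(pick+.03*N,Rpick,3); rows(pick,Rpick,1,(pick+.03*N,Rpick))
cap('side','side1')
E
```

```text
[0.52535779 0.17936328 0.26334589] [-0.124  0.355  1.673  0.642  1.45  -0.579] 0.05128379229648593 [ 0.006   0.0008 -0.0081]
[0.01, 0.0, 0.15] [0.02, 0.0, -0.03]
[0.01, -0.01, 0.15] [0.02, 0.01, -0.02]
[0.01, 0.0, 0.16] [0.02, 0.0, -0.03]
end [0.5066 0.2403 0.1967]
[0.0, 0.0, 0.15] [0.0, 0.0, 0.0]
end [0.501  0.2585 0.1744]
```

>>> servo_tool(moves=[{"dp":[0.01,0,0.15],"delta_rot":[0.02,0,-0.03],"fingers":0.6},{"dp":[0.01,-0.01,0.15],"delta_rot":[0.02,0.01,-0.02],"fingers":0.6},{"dp":[0.01,0,0.16],"delta_rot":[0.02,0,-0.03],"fingers":0.6},{"dp":[0,0,0],"delta_rot":[0,0,0],"fingers":0.6}])

```text
clock: 1.75
position: [0.4979, 0.248, 0.1973]
ee_rot: [-0.277, 0.562, 0.752, 0.204]
contact_force: [-0.6, 0.3, 0.2]
width: 0.0516
gripper_force: 0.0
```

```bash
python3 - <<'E'
from plan import *
s,p,R=state(); print(p,s['width'],((R.inv()*Rpick).as_rotvec()).round(4))
rows(pick,Rpick,2,dec=3)
a,_=cap('side','sideA'); b,_=cap('top','topA'); cv2.imwrite('pics/A.png',np.vstack([cv2.resize(a[80:260,150:400,::-1],(500,360)),cv2.resize(b[180:300,80:247,::-1],(500,240))][:2])[:600])
E
```

```text
[0.49790745 0.24795304 0.19728391] 0.05156284684413043 [-0.0132 -0.0035  0.0079]
[-0.019, 0.015, 0.059] [-0.066, -0.018, 0.04]
[-0.019, 0.015, 0.058] [-0.066, -0.017, 0.039]
end [0.501  0.2585 0.1745]
```

View pics/A.png

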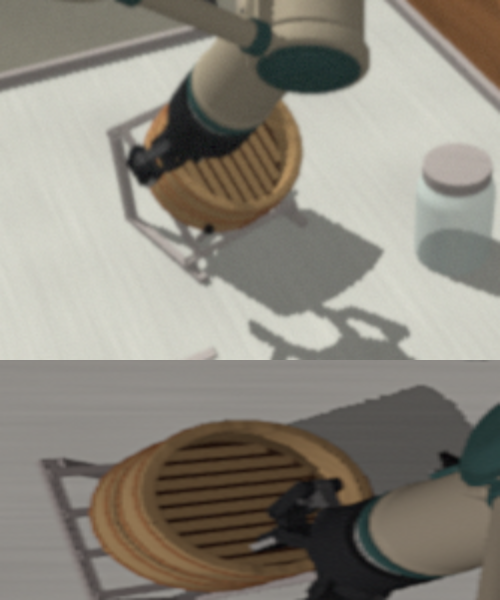

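The crops show the open fingers straddling the near rim of the upper tier (side crop about (150,165), top crop about (290,520)). I'll check whether the pose reading is steady.

>>> servo_tool(moves=[{"dp":[0,0,0],"delta_rot":[0,0,0],"fingers":0.6},{"dp":[0,0,0],"delta_rot":[0,0,0],"fingers":0.6}])

```text
clock: 2.05
position: [0.5027, 0.2452, 0.2006]
ee_rot: [-0.273, 0.563, 0.752, 0.207]
contact_force: [0.2, 0.1, 0.0]
width: 0.0512
gripper_force: 0.0
```

```bash
python3 - <<'E'
from plan import *
for i in range(4):
    s,p,R=state(); print(p.round(4),((R.inv()*Rpick).as_rotvec()).round(4),s['qpos'].round(4)); imaging.get_image('top')
rows(pick,Rpick,2,dec=3)
E
```

```text
[0.5027 0.2452 0.2006] [-0.0027 -0.0011  0.0097] [-0.0088  0.3999  1.7876  0.7021  1.2723 -0.6183]
[0.5027 0.2451 0.2005] [-0.0028 -0.0011  0.0094] [-0.009   0.4     1.7878  0.7021  1.2723 -0.6183]
[0.5026 0.245  0.2003] [-0.0029 -0.0012  0.009 ] [-0.0091  0.4001  1.7881  0.7021  1.2722 -0.6183]
[0.5025 0.245  0.2002] [-0.0031 -0.0013  0.0087] [-0.0091  0.4004  1.7883  0.7022  1.2722 -0.6183]
[-0.016, 0.006, 0.07] [-0.017, -0.007, 0.043]
[-0.016, 0.005, 0.071] [-0.017, -0.008, 0.043]
end [0.5009 0.2584 0.1743]
```

>>> servo_tool(moves=[{"dp":[-0.016,0.006,0.03],"delta_rot":[-0.02,0,0.04],"fingers":0.6},{"dp":[-0.016,0.005,0.05],"delta_rot":[-0.02,-0.02,0.05],"fingers":0.6},{"dp":[0,0,0.04],"delta_rot":[0,0,0],"fingers":0.6},{"dp":[0,0,0.02],"delta_rot":[0,0,0],"fingers":0.6},{"dp":[0,0,0],"delta_rot":[0,0,0],"fingers":0.6}])

```text
clock: 2.75
position: [0.4998, 0.2592, 0.1732]
ee_rot: [-0.274, 0.568, 0.749, 0.205]
contact_force: [0.9, -0.3, -0.8]
width: 0.0512
gripper_force: 0.0
```

>>> servo_tool(moves=[{"dp":[0,0,0],"delta_rot":[0,0,0],"fingers":0.6},{"dp":[0,0,0],"delta_rot":[0,0,0],"fingers":0.6},{"dp":[0,0,0],"delta_rot":[0,0,0],"fingers":0.6}])

```text
clock: 3.05
position: [0.5007, 0.2586, 0.1742]
ee_rot: [-0.273, 0.568, 0.749, 0.206]
contact_force: [0.1, 0.1, -0.2]
width: 0.0514
gripper_force: 0.0
```

```bash
python3 - <<'E'
from plan import *
s,p,R=state(); print(p.round(4),(R.inv().apply(pick-p)).round(4),((R.inv()*Rpick).as_rotvec()).round(4),s['contact_force'].round(2))
E
```

```text
[0.5007 0.2586 0.1742] [-0.      0.0002 -0.0002] [-0.0001  0.0003 -0.0004] [ 0.13  0.12 -0.24]
```

Spot on. Closing on the wall.

>>> servo_tool(moves=[{"dp":[0,0,0],"delta_rot":[0,0,0],"fingers":0.3},{"dp":[0,0,0],"delta_rot":[0,0,0],"fingers":0.2},{"dp":[0,0,0],"delta_rot":[0,0,0],"fingers":0},{"dp":[0,0,0],"delta_rot":[0,0,0],"fingers":0},{"dp":[0,0,0],"delta_rot":[0,0,0],"fingers":0}], force=40)

```text
clock: 3.55
position: [0.5007, 0.2586, 0.1742]
ee_rot: [-0.273, 0.568, 0.749, 0.206]
contact_force: [0.6, -1.3, 1.1]
width: 0.0081
gripper_force: 39.8
```

>>> servo_tool(moves=[{"dp":[0,0,0],"delta_rot":[0,0,0],"fingers":0},{"dp":[0,0,0],"delta_rot":[0,0,0],"fingers":0}])

```text
clock: 3.75
position: [0.5007, 0.2586, 0.1742]
ee_rot: [-0.273, 0.568, 0.749, 0.206]
contact_force: [1.1, -2.1, 2.9]
width: 0.0082
gripper_force: 40.0
```

>>> servo_tool(moves=[{"dp":[0,0,-0.015],"delta_rot":[0,0,0],"fingers":0},{"dp":[0,0,-0.015],"delta_rot":[0,0,0],"fingers":0},{"dp":[0,0,-0.02],"delta_rot":[0,0,0],"fingers":0},{"dp":[0,0,-0.03],"delta_rot":[0,0,0],"fingers":0},{"dp":[0,0,-0.04],"delta_rot":[0,0,0],"fingers":0}])

```text
clock: 4.25
position: [0.5046, 0.2435, 0.1925]
ee_rot: [-0.273, 0.568, 0.749, 0.206]
contact_force: [0.1, -0.1, -1.3]
width: 0.0086
gripper_force: 39.4
```

>>> servo_tool(moves=[{"dp":[0,0,-0.06],"delta_rot":[0,0,0],"fingers":0},{"dp":[0,0,-0.08],"delta_rot":[0,0,0],"fingers":0},{"dp":[0,0,-0.1],"delta_rot":[0,0,0],"fingers":0},{"dp":[0,0,-0.1],"delta_rot":[0,0,0],"fingers":0},{"dp":[0,0,-0.04],"delta_rot":[0,0,0],"fingers":0}])

```text
clock: 4.75
position: [0.5192, 0.1955, 0.2525]
ee_rot: [-0.271, 0.568, 0.749, 0.207]
contact_force: [-0.3, 0.4, -1.3]
width: 0.008
gripper_force: 39.4
```

```bash
python3 - <<'E'
from plan import *
a,_=cap('side','sideB'); b,_=cap('top','topB'); cv2.imwrite('pics/B.png',np.hstack([a[60:360,130:450,::-1],b[130:430,60:380,::-1]]))
s,p,R=state();print(p,s['width'],s['gripper_force'],s['contact_force'])
E
```

```text
[0.51885283 0.19598988 0.25171038] 0.00833682013039305 39.38690900802612 [ 0.48894435  0.13465016 -1.17229434]
```

View pics/B.png

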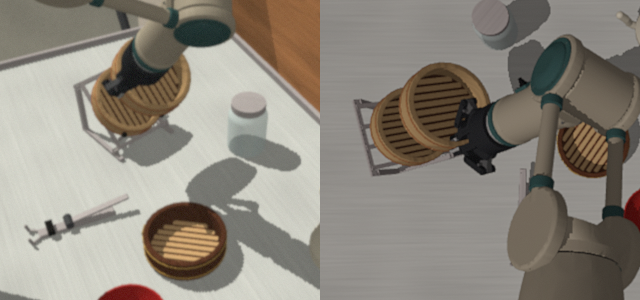

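Only the upper tier came up (side crop (150,70), top crop (440,105)). The lower tier is still in the rack, and the load reads about 1.3 N.

```bash
cat >> plan.py <<'E'
B=np.array([.5198,-.0118])
Rup=frame([0,0,-1],S); place=np.array([*(B-.07*S[:2]),.133])
E
python3 - <<'E'
from plan import *
print(place)
rows(place+[0,0,.13],Rup,10)
E
```

```text
[ 0.45241158 -0.03074203  0.133     ]
[-0.07, -0.06, -0.07] [0.0, -0.7, 0.0]
[-0.08, -0.07, -0.06] [0.0, -0.69, 0.0]
[-0.08, -0.06, -0.06] [0.01, -0.7, 0.0]
[-0.09, -0.06, -0.05] [0.0, -0.7, 0.0]
[-0.09, -0.06, -0.05] [0.0, -0.69, 0.0]
[-0.09, -0.07, -0.04] [0.0, -0.7, 0.0]
[-0.09, -0.06, -0.03] [0.0, -0.7, -0.01]
[-0.1, -0.06, -0.03] [0.0, -0.7, 0.0]
[-0.1, -0.06, -0.02] [0.01, -0.69, 0.0]
[-0.1, -0.07, -0.01] [0.0, -0.7, 0.0]
end [ 0.4517 -0.0312  0.2633]
```

>>> servo_tool(moves=[{"dp":[-0.07,-0.06,-0.07],"delta_rot":[0,-0.7,0],"fingers":0},{"dp":[-0.08,-0.07,-0.06],"delta_rot":[0,-0.69,0],"fingers":0},{"dp":[-0.08,-0.06,-0.06],"delta_rot":[0.01,-0.7,0],"fingers":0},{"dp":[-0.09,-0.06,-0.05],"delta_rot":[0,-0.7,0],"fingers":0},{"dp":[-0.09,-0.06,-0.05],"delta_rot":[0,-0.69,0],"fingers":0}])

```text
clock: 5.35
position: [0.4845, 0.0827, 0.2559]
ee_rot: [-0.139, 0.595, 0.785, 0.103]
contact_force: [0.1, 0.2, -1.6]
width: 0.0077
gripper_force: 39.4
```

>>> servo_tool(moves=[{"dp":[-0.09,-0.07,-0.04],"delta_rot":[0,-0.7,0],"fingers":0},{"dp":[-0.09,-0.06,-0.03],"delta_rot":[0,-0.7,-0.01],"fingers":0},{"dp":[-0.1,-0.06,-0.03],"delta_rot":[0,-0.7,0],"fingers":0},{"dp":[-0.1,-0.06,-0.02],"delta_rot":[0.01,-0.69,0],"fingers":0},{"dp":[-0.1,-0.07,-0.01],"delta_rot":[0,-0.7,0],"fingers":0}])

```text
clock: 5.85
position: [0.4504, -0.0306, 0.2618]
ee_rot: [-0.001, 0.603, 0.798, -0.002]
contact_force: [0.5, 0.9, -2.1]
width: 0.008
gripper_force: 39.4
```

>>> servo_tool(moves=[{"dp":[0,0,0],"delta_rot":[0,0,0],"fingers":0},{"dp":[0,0,0],"delta_rot":[0,0,0],"fingers":0},{"dp":[0,0,0],"delta_rot":[0,0,0],"fingers":0},{"dp":[0,0,0],"delta_rot":[0,0,0],"fingers":0},{"dp":[0,0,0],"delta_rot":[0,0,0],"fingers":0}])

```text
clock: 6.35
position: [0.4514, -0.0301, 0.262]
ee_rot: [-0.002, 0.603, 0.798, -0.001]
contact_force: [-0.5, -0.3, -1.4]
width: 0.008
gripper_force: 39.4
```

```bash
python3 - <<'E'
from plan import *
from meas import *
s,p,R=state();print(p,((R.inv()*Rup).as_rotvec()).round(4),s['width'],s['contact_force'])
a,da=cap('side','sideC'); b,db=cap('top','topC'); cv2.imwrite('pics/C.png',np.hstack([a[:400,150:500,::-1],b[80:480,200:550,::-1]]))
Ws={'top':cloud('top',db),'side':cloud('side',da)}; Ws['both']=np.concatenate([w.reshape(-1,3) for w in Ws.values()])
c0=p+R.apply([0,.07,.039]); print('exp',c0)
for n,W in Ws.items():
    c,nn,r,k=rim(W,c0,[0,0,1]); print(n,c.round(4),nn.round(3),r.round(4),k)
rows(place+[0,0,.01],Rup,8)
E
```

```text
[ 0.45135726 -0.03008518  0.2620419 ] [-0.003  -0.0018  0.0019] 0.007989348233885422 [-0.4682239  -0.28687192 -1.36720106]
exp [ 0.51858009 -0.01098354  0.22283454]
top [ 0.5187 -0.0118  0.2219] [ 0.004 -0.001  1.   ] 0.0698 993
  return _methods._mean(a, axis=axis, dtype=dtype,
  ret = um.true_divide(
meas.py:14: RuntimeWarning: Mean of empty slice.
  m=np.median(Q,0); n2=np.linalg.svd(Q-Q.mean(0),full_matrices=False)[2][2]; n=n2*np.sign(n2@n); top=np.median(Q@n)
Traceback (most recent call last):
  File "meas.py", line 14, in rim
    m=np.median(Q,0); n2=np.linalg.svd(Q-Q.mean(0),full_matrices=False)[2][2]; n=n2*np.sign(n2@n); top=np.median(Q@n)
                         ~~~~~~~~~~~~~~~~~~~~~~~~~~~~~~~~~~~~~~~~~~~~~~~~~^^^
IndexError: index 2 is out of bounds for axis 0 with size 0
```

View pics/C.png

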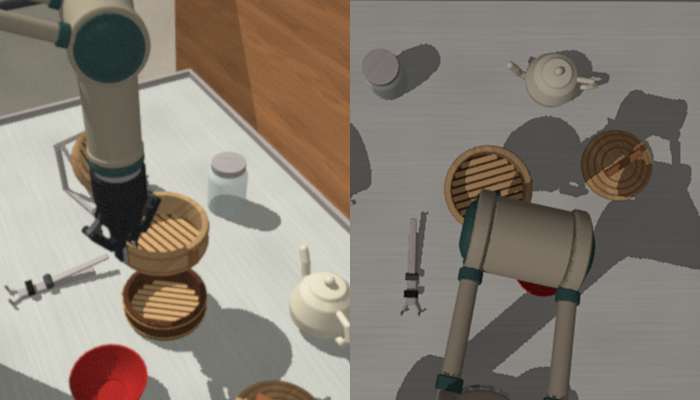

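The crops show the tier level above the dark base (side (170,225), base (165,300)), about 2 mm off centre. I'm lowering with that correction.

```bash
python3 - <<'E'
from plan import *
rows(np.array([.4529,-.0297,.147]),Rup,5)
E
```

```text
[0.0, 0.0, 0.12] [-0.01, 0.0, 0.0]
[0.0, 0.0, 0.11] [0.0, -0.01, 0.01]
[0.0, 0.01, 0.12] [-0.01, 0.0, 0.0]
[0.0, 0.0, 0.11] [0.0, 0.0, 0.0]
[0.0, 0.0, 0.12] [-0.01, 0.0, 0.01]
end [ 0.453  -0.0297  0.1461]
```

>>> servo_tool(moves=[{"dp":[0,0,0.11],"delta_rot":[-0.01,0,0],"fingers":0},{"dp":[0,0.004,0.14],"delta_rot":[0,-0.01,0.01],"fingers":0},{"dp":[0,0.004,0.14],"delta_rot":[-0.01,0,0],"fingers":0},{"dp":[0,0,0.12],"delta_rot":[0,0,0],"fingers":0},{"dp":[0,0,0.06],"delta_rot":[-0.01,0,0.01],"fingers":0}])

```text
clock: 6.95
position: [0.4515, -0.0297, 0.1463]
ee_rot: [-0.002, 0.604, 0.797, -0.001]
contact_force: [-0.5, 1.0, -0.8]
width: 0.0084
gripper_force: 39.4
```

>>> servo_tool(moves=[{"dp":[0,0,0],"delta_rot":[0,0,0],"fingers":0},{"dp":[0,0,0],"delta_rot":[0,0,0],"fingers":0},{"dp":[0,0,0],"delta_rot":[0,0,0],"fingers":0},{"dp":[0,0,0],"delta_rot":[0,0,0],"fingers":0}])

```text
clock: 7.35
position: [0.4532, -0.0301, 0.1492]
ee_rot: [0.001, 0.604, 0.797, 0.001]
contact_force: [0.8, 0.4, -1.8]
width: 0.0082
gripper_force: 39.4
```

```bash
python3 - <<'E'
from plan import *
s,p,R=state();print(p,R.inv().apply(np.array([.4529,-.0297,.134])-p)/.2,((R.inv()*Rup).as_rotvec()).round(4),s['contact_force'])
E
```

```text
[ 0.45318882 -0.03011041  0.14921891] [ 0.00244645 -0.001013    0.07608984] [ 0.0023  0.0011 -0.0004] [ 0.75383275  0.376166   -1.80469694]
```

>>> servo_tool(moves=[{"dp":[0.002,0,0.015],"delta_rot":[0.01,0,0],"fingers":0},{"dp":[0,0,0.015],"delta_rot":[0,0,0],"fingers":0},{"dp":[0,0,0.01],"delta_rot":[0,0,0],"fingers":0},{"dp":[0,0,0.01],"delta_rot":[0,0,0],"fingers":0},{"dp":[0,0,0.01],"delta_rot":[0,0,0],"fingers":0}])

```text
clock: 7.85
position: [0.4523, -0.0296, 0.1361]
ee_rot: [-0.0, 0.604, 0.797, -0.0]
contact_force: [0.2, 0.5, -0.5]
width: 0.0079
gripper_force: 39.4
```

>>> servo_tool(moves=[{"dp":[0,0,0.005],"delta_rot":[0,0,0],"fingers":0},{"dp":[0,0,0.005],"delta_rot":[0,0,0],"fingers":0},{"dp":[0,0,0],"delta_rot":[0,0,0],"fingers":0},{"dp":[0,0,0],"delta_rot":[0,0,0],"fingers":0},{"dp":[0,0,0],"delta_rot":[0,0,0],"fingers":0}])

```text
clock: 8.35
position: [0.4524, -0.0296, 0.1344]
ee_rot: [-0.0, 0.604, 0.797, -0.0]
contact_force: [1.3, -0.1, -2.0]
width: 0.0082
gripper_force: 39.4
```

>>> servo_tool(moves=[{"dp":[0,0,0.004],"delta_rot":[0,0,0],"fingers":0},{"dp":[0,0,0.003],"delta_rot":[0,0,0],"fingers":0},{"dp":[0,0,0.003],"delta_rot":[0,0,0],"fingers":0},{"dp":[0,0,0],"delta_rot":[0,0,0],"fingers":0}])

```text
clock: 8.75
position: [0.4524, -0.0296, 0.133]
ee_rot: [0.0, 0.604, 0.797, -0.0]
contact_force: [-1.7, -0.4, 5.3]
width: 0.0082
gripper_force: 40.5
```

```bash
python3 - <<'E'
from plan import *
from meas import *
s,p,R=state();print(p,s['contact_force'].round(2),s['moment'].round(3))
b,db=cap('top','topD'); W=cloud('top',db)
c,nn,r,k=rim(W,p+R.apply([0,.07,.039]),[0,0,1]); print(c.round(4),nn.round(3),r.round(4),k)
E
```

```text
[ 0.45240096 -0.02959549  0.13300819] [-1.74 -0.37  5.28] [0.009 0.274 0.026]
[ 0.5199 -0.0118  0.093 ] [-0.    -0.003  1.   ] 0.0699 732
```

Contact is at the nested height (rim read 0.093, which is the base's 0.049 plus 0.044), level and centred. Releasing now.

>>> servo_tool(moves=[{"dp":[0,0,0],"delta_rot":[0,0,0],"fingers":0.15},{"dp":[0,0,0],"delta_rot":[0,0,0],"fingers":0.25},{"dp":[0,0,0],"delta_rot":[0,0,0],"fingers":0.35},{"dp":[0,0,0],"delta_rot":[0,0,0],"fingers":0.45},{"dp":[0,0,0],"delta_rot":[0,0,0],"fingers":0.45}])

```text
clock: 9.3
position: [0.4524, -0.0296, 0.1322]
ee_rot: [-0.0, 0.604, 0.797, -0.0]
contact_force: [0.1, 0.2, 0.7]
width: 0.0385
gripper_force: 0.0
```

>>> servo_tool(moves=[{"dp":[0,0,-0.03],"delta_rot":[0,0,0],"fingers":0.45},{"dp":[0,0,-0.08],"delta_rot":[0,0,0],"fingers":0.45},{"dp":[0,0,-0.15],"delta_rot":[0,0,0],"fingers":0.45},{"dp":[0,0,-0.2],"delta_rot":[0,0,0],"fingers":0.45},{"dp":[0,0,-0.15],"delta_rot":[0,0,0],"fingers":0.6}])

```text
clock: 9.8
position: [0.4527, -0.0296, 0.2567]
ee_rot: [0.001, 0.604, 0.797, 0.0]
contact_force: [0.6, -0.4, -0.2]
width: 0.0506
gripper_force: 0.0
```

```bash
cat >> plan.py <<'E'
L=np.array([.5760,-.3014]); Y=np.radians(33.2)
Rlid=frame([0,0,-1],[np.cos(Y),np.sin(Y),0])
E
python3 - <<'E'
from plan import *
s,p,R=state();print(p,s['contact_force'])
rows(np.array([*L,.18]),Rlid,8)
E
```

```text
[ 0.45274773 -0.02962567  0.25671625] [ 0.6078796  -0.39708203 -0.22040338]
[-0.18, 0.03, 0.05] [0.0, 0.0, -0.38]
[-0.19, 0.02, 0.05] [0.0, 0.0, -0.38]
[-0.19, 0.01, 0.04] [0.0, 0.0, -0.39]
[-0.18, 0.01, 0.05] [0.0, 0.01, -0.38]
[-0.19, 0.0, 0.05] [0.01, 0.0, -0.38]
[-0.18, -0.01, 0.05] [0.0, 0.0, -0.38]
[-0.19, -0.01, 0.05] [0.0, 0.0, -0.39]
[-0.19, -0.02, 0.04] [0.0, 0.0, -0.38]
end [ 0.5769 -0.3018  0.1809]
```

>>> servo_tool(moves=[{"dp":[-0.18,0.03,0.05],"delta_rot":[0,0,-0.38],"fingers":0.6},{"dp":[-0.19,0.02,0.05],"delta_rot":[0,0,-0.38],"fingers":0.6},{"dp":[-0.19,0.01,0.04],"delta_rot":[0,0,-0.39],"fingers":0.6},{"dp":[-0.18,0.01,0.05],"delta_rot":[0,0,-0.38],"fingers":0.6},{"dp":[-0.19,0,0.05],"delta_rot":[0,0,-0.38],"fingers":0.6}])

```text
clock: 10.3
position: [0.5299, -0.201, 0.2064]
ee_rot: [0.0, 0.525, 0.851, -0.0]
contact_force: [0.6, 0.7, 0.8]
width: 0.051
gripper_force: 0.0
```

>>> servo_tool(moves=[{"dp":[-0.18,-0.01,0.05],"delta_rot":[0,0,-0.38],"fingers":0.6},{"dp":[-0.19,-0.01,0.05],"delta_rot":[0,0,-0.39],"fingers":0.6},{"dp":[-0.19,-0.02,0.04],"delta_rot":[0,0,-0.38],"fingers":0.6},{"dp":[0,0,0],"delta_rot":[0,0,0],"fingers":0.6},{"dp":[0,0,0],"delta_rot":[0,0,0],"fingers":0.6}])

```text
clock: 10.8
position: [0.5763, -0.3022, 0.1777]
ee_rot: [-0.001, 0.476, 0.879, 0.0]
contact_force: [0.3, 1.0, 0.4]
width: 0.0513
gripper_force: 0.0
```

>>> servo_tool(moves=[{"dp":[0,0,0],"delta_rot":[0,0,0],"fingers":0.6},{"dp":[0,0,0],"delta_rot":[0,0,0],"fingers":0.6},{"dp":[0,0,0],"delta_rot":[0,0,0],"fingers":0.6}])

```text
clock: 11.1
position: [0.5764, -0.3007, 0.179]
ee_rot: [0.0, 0.475, 0.88, -0.0]
contact_force: [-0.1, -0.2, -0.4]
width: 0.051
gripper_force: 0.0
```

```bash
python3 - <<'E'
from plan import *
from meas import *
s,p,R=state();print(p,s['qpos'].round(2),((R.inv()*Rlid).as_rotvec()).round(4))
rows(np.array([*L,.116]),Rlid,4,dec=3)
a,da=cap('side','sideE'); b,db=cap('top','topE'); cv2.imwrite('pics/E.png',np.hstack([a[150:480,200:550,::-1],b[150:480,250:600,::-1]]))
for n,d,u in(('top',db,(.5203,-.011,.094)),('side',da,(.52,-.012,.094))):
    W=cloud(n,d)
    try:
        c,nn,r,k=rim(W,np.array([.52,-.012,.094]),[0,0,1]); print(n,c.round(4),nn.round(3),r.round(4),k)
    except Exception as e: print(n,e)
E
```

```text
[ 0.57635713 -0.30068044  0.17900365] [-0.59  0.47  1.52 -0.    1.15 -1.17] [-0.0003  0.0003  0.001 ]
[0.0, -0.001, 0.079] [-0.001, 0.001, 0.002]
[-0.001, -0.001, 0.079] [0.0, 0.0, 0.003]
[0.0, -0.001, 0.078] [-0.001, 0.001, 0.002]
[-0.001, 0.0, 0.079] [-0.001, 0.001, 0.003]
end [ 0.5761 -0.3014  0.116 ]
top [ 0.52   -0.0118  0.0932] [-0.001 -0.003  1.   ] 0.0698 1047
side [ 0.5195 -0.0129  0.0951] [-0.  0.  1.] 0.0698 1219
```

View pics/E.png

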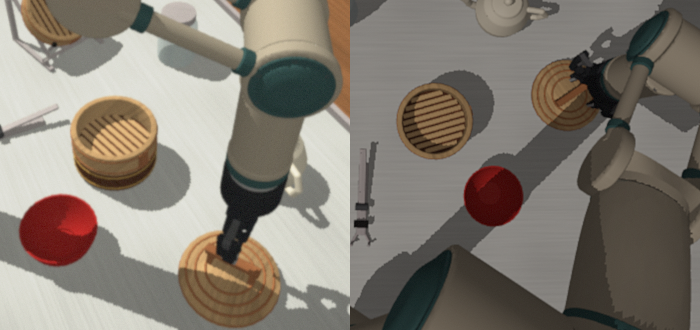

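The crops show the upper tier nested level on the base (side (115,140), top (435,120)), and the gripper straddling the lid's bar (side (235,265)). Descending and gripping.

>>> servo_tool(moves=[{"dp":[0,-0.001,0.06],"delta_rot":[0,0,0],"fingers":0.6},{"dp":[-0.001,-0.001,0.1],"delta_rot":[0,0,0.01],"fingers":0.6},{"dp":[-0.001,-0.001,0.1],"delta_rot":[0,0,0],"fingers":0.6},{"dp":[0,0,0.055],"delta_rot":[0,0,0],"fingers":0.6},{"dp":[0,0,0],"delta_rot":[0,0,0],"fingers":0.6}])

```text
clock: 11.7
position: [0.575, -0.3016, 0.1129]
ee_rot: [-0.003, 0.476, 0.879, -0.0]
contact_force: [-0.7, -0.2, -0.0]
width: 0.051
gripper_force: 0.0
```

>>> servo_tool(moves=[{"dp":[0,0,0],"delta_rot":[0,0,0],"fingers":0.6},{"dp":[0,0,0],"delta_rot":[0,0,0],"fingers":0.4},{"dp":[0,0,0],"delta_rot":[0,0,0],"fingers":0.2},{"dp":[0,0,0],"delta_rot":[0,0,0],"fingers":0.1},{"dp":[0,0,0],"delta_rot":[0,0,0],"fingers":0}])

```text
clock: 12.2
position: [0.5767, -0.3027, 0.1163]
ee_rot: [0.001, 0.476, 0.879, -0.0]
contact_force: [0.0, 1.0, 2.8]
width: 0.0133
gripper_force: 39.5
```

>>> servo_tool(moves=[{"dp":[0,0,0],"delta_rot":[0,0,0],"fingers":0},{"dp":[0,0,0],"delta_rot":[0,0,0],"fingers":0},{"dp":[0,0,0],"delta_rot":[0,0,0],"fingers":0}])

```text
clock: 12.5
position: [0.5767, -0.3027, 0.1163]
ee_rot: [0.001, 0.476, 0.879, -0.0]
contact_force: [-0.2, -0.1, 5.9]
width: 0.013
gripper_force: 39.8
```

```bash
python3 - <<'E'
from plan import *
s,p,R=state();print(p,s['width'],s['gripper_force'],s['contact_force'])
E
```

```text
[ 0.576672   -0.30271061  0.11628245] 0.012990486366995355 39.779375195503235 [-0.17917201 -0.14731027  5.90283315]
```

>>> servo_tool(moves=[{"dp":[0,0,-0.02],"delta_rot":[0,0,0],"fingers":0},{"dp":[0,0,-0.05],"delta_rot":[0,0,0],"fingers":0},{"dp":[0,0,-0.1],"delta_rot":[0,0,0],"fingers":0},{"dp":[0,0,-0.15],"delta_rot":[0,0,0],"fingers":0},{"dp":[0,0,-0.15],"delta_rot":[0,0,0],"fingers":0}])

```text
clock: 13.0
position: [0.5757, -0.3021, 0.2098]
ee_rot: [-0.001, 0.476, 0.879, -0.0]
contact_force: [0.4, -1.2, -1.1]
width: 0.0132
gripper_force: 39.0
```

>>> servo_tool(moves=[{"dp":[0,0,-0.15],"delta_rot":[0,0,0],"fingers":0},{"dp":[0,0,-0.08],"delta_rot":[0,0,0],"fingers":0},{"dp":[0,0,0],"delta_rot":[0,0,0],"fingers":0},{"dp":[0,0,0],"delta_rot":[0,0,0],"fingers":0}])

```text
clock: 13.4
position: [0.5759, -0.3021, 0.2549]
ee_rot: [-0.001, 0.476, 0.879, -0.0]
contact_force: [-0.1, 0.1, -1.3]
width: 0.0133
gripper_force: 39.0
```

```bash
python3 - <<'E'
from plan import *
s,p,R=state();print(p,s['width'],s['gripper_force'],s['contact_force'])
rows(np.array([.5198,-.0123,.256]),frame([0,0,-1],[np.cos(Y),np.sin(Y),0]),10)
E
```

```text
[ 0.57588554 -0.30210919  0.25493417] 0.013330088007087165 39.02747333049774 [-0.07597389  0.10326485 -1.34613724]
[0.14, 0.06, 0.0] [0.0, 0.0, 0.0]
[0.13, 0.05, 0.0] [0.0, 0.0, 0.0]
[0.14, 0.06, 0.0] [0.0, 0.0, 0.0]
[0.14, 0.05, 0.0] [0.0, 0.0, 0.0]
[0.13, 0.06, 0.0] [0.0, 0.0, 0.0]
[0.14, 0.05, 0.0] [-0.01, -0.01, -0.01]
[0.14, 0.06, 0.0] [0.0, 0.0, 0.0]
[0.13, 0.06, 0.0] [0.0, 0.0, 0.0]
[0.14, 0.05, 0.0] [0.0, 0.0, 0.0]
[0.14, 0.06, -0.01] [0.0, 0.0, 0.0]
end [ 0.5197 -0.0115  0.257 ]
```

>>> servo_tool(moves=[{"dp":[0.1,0.04,0],"delta_rot":[0,0,0],"fingers":0},{"dp":[0.14,0.06,0],"delta_rot":[0,0,0],"fingers":0},{"dp":[0.15,0.06,0],"delta_rot":[0,0,0],"fingers":0},{"dp":[0.15,0.06,0],"delta_rot":[0,0,0],"fingers":0},{"dp":[0.15,0.06,0],"delta_rot":[0,0,0],"fingers":0}])

```text
clock: 13.9
position: [0.5463, -0.1547, 0.2531]
ee_rot: [-0.002, 0.476, 0.879, -0.0]
contact_force: [0.2, 0.2, -1.1]
width: 0.0134
gripper_force: 39.0
```

>>> servo_tool(moves=[{"dp":[0.15,0.06,0],"delta_rot":[0,0,0],"fingers":0},{"dp":[0.15,0.06,0],"delta_rot":[0,0,0],"fingers":0},{"dp":[0.14,0.06,0],"delta_rot":[0,0,0],"fingers":0},{"dp":[0.14,0.06,0],"delta_rot":[0,0,0],"fingers":0},{"dp":[0.1,0.04,0],"delta_rot":[0,0,0],"fingers":0}])

```text
clock: 14.4
position: [0.5185, -0.0097, 0.2534]
ee_rot: [-0.002, 0.476, 0.88, -0.001]
contact_force: [0.5, -0.9, -0.2]
width: 0.013
gripper_force: 39.0
```

>>> servo_tool(moves=[{"dp":[0,0,0],"delta_rot":[0,0,0],"fingers":0},{"dp":[0,0,0],"delta_rot":[0,0,0],"fingers":0},{"dp":[0,0,0],"delta_rot":[0,0,0],"fingers":0},{"dp":[0,0,0],"delta_rot":[0,0,0],"fingers":0},{"dp":[0,0,0],"delta_rot":[0,0,0],"fingers":0}])

```text
clock: 14.9
position: [0.5204, -0.0126, 0.255]
ee_rot: [-0.0, 0.477, 0.879, -0.0]
contact_force: [0.1, -0.3, -2.0]
width: 0.0131
gripper_force: 39.0
```

```bash
python3 - <<'E'
from plan import *
from meas import *
s,p,R=state();print(p,s['contact_force'].round(2),((R.inv()*Rlid).as_rotvec()).round(4))
a,da=cap('side','sideF'); b,db=cap('top','topF'); cv2.imwrite('pics/F.png',np.hstack([a[:400,150:500,::-1],b[100:480,200:550,::-1][:380]] if 0 else [a[50:430,150:500,::-1],b[100:480,200:550,::-1]]))
for n,d in(('top',db),('side',da)):
    W=cloud(n,d).reshape(-1,3); W=W[np.isfinite(W).all(1)]
    Q=W[(np.hypot(W[:,0]-p[0],W[:,1]-p[1])<.1)&(W[:,2]>p[2]-.116+.002)&(W[:,2]<p[2]-.116+.036)]
    h=cv2.convexHull((Q[:,:2]*1000).astype(np.float32))[:,0]; f=circ(h/1000.); print(n,'lid',f.round(4),len(Q),len(h),h.min(0),h.max(0))
print((R.inv().apply(np.array([.5197,-.0123,.17])-p)/.2).round(3))
E
```

```text
[ 0.52038286 -0.01255025  0.25501593] [ 0.12 -0.26 -1.99] [-0.0009 -0.0002 -0.0022]
top lid [ 0.5198 -0.0113  0.0767] 889 20 [444.1502  -68.13088] [592.22644   64.672874]
side lid [ 0.5195 -0.012   0.0768] 4354 43 [442.95465 -89.07817] [595.82355   61.812073]
[ 0.003 -0.002  0.425]
```

View pics/F.png

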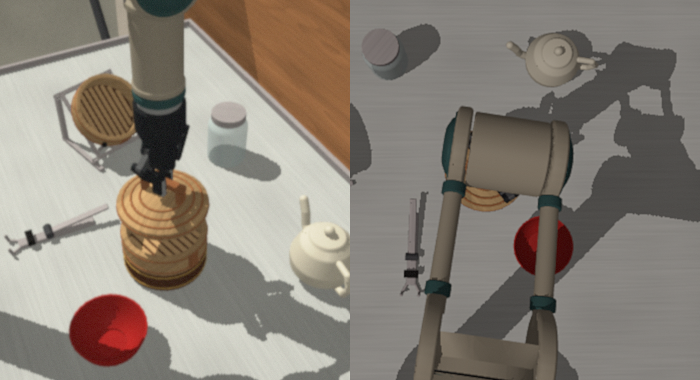

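The side crop shows the lid held level right above the steamer at (163,205), and the lower tier still in the rack at (105,110). Measured centring is within 1 mm, so I'm lowering.

>>> servo_tool(moves=[{"dp":[0,0,0.04],"delta_rot":[0,0,0],"fingers":0},{"dp":[0,0,0.06],"delta_rot":[0,0,0],"fingers":0},{"dp":[0,0,0.05],"delta_rot":[0,0,0],"fingers":0},{"dp":[0,0,0.03],"delta_rot":[0,0,0],"fingers":0},{"dp":[0,0,0],"delta_rot":[0,0,0],"fingers":0}])

```text
clock: 15.5
position: [0.5194, -0.0116, 0.2177]
ee_rot: [-0.002, 0.476, 0.879, -0.001]
contact_force: [-1.2, -0.1, -1.7]
width: 0.0134
gripper_force: 39.0
```

>>> servo_tool(moves=[{"dp":[0,0,0],"delta_rot":[0,0,0],"fingers":0},{"dp":[0,0,0],"delta_rot":[0,0,0],"fingers":0},{"dp":[0,0,0],"delta_rot":[0,0,0],"fingers":0},{"dp":[0,0,0.01],"delta_rot":[0,0,0],"fingers":0},{"dp":[0,0,0.01],"delta_rot":[0,0,0],"fingers":0}])

```text
clock: 16.0
position: [0.5203, -0.0118, 0.2154]
ee_rot: [0.0, 0.476, 0.879, -0.0]
contact_force: [0.8, -0.4, -1.8]
width: 0.0133
gripper_force: 39.0
```

>>> servo_tool(moves=[{"dp":[0,0,0.01],"delta_rot":[0,0,0],"fingers":0},{"dp":[0,0,0.01],"delta_rot":[0,0,0],"fingers":0},{"dp":[0,0,0.01],"delta_rot":[0,0,0],"fingers":0},{"dp":[0,0,0],"delta_rot":[0,0,0],"fingers":0},{"dp":[0,0,0],"delta_rot":[0,0,0],"fingers":0}])

```text
clock: 16.5
position: [0.5202, -0.0117, 0.2091]
ee_rot: [-0.0, 0.476, 0.879, -0.0]
contact_force: [-0.9, -0.4, -1.3]
width: 0.0129
gripper_force: 39.0
```

>>> servo_tool(moves=[{"dp":[0,0,0.006],"delta_rot":[0,0,0],"fingers":0},{"dp":[0,0,0.006],"delta_rot":[0,0,0],"fingers":0},{"dp":[0,0,0.005],"delta_rot":[0,0,0],"fingers":0},{"dp":[0,0,0],"delta_rot":[0,0,0],"fingers":0},{"dp":[0,0,0],"delta_rot":[0,0,0],"fingers":0}])

```text
clock: 17.0
position: [0.5202, -0.0117, 0.2058]
ee_rot: [-0.0, 0.476, 0.879, -0.0]
contact_force: [0.2, 0.4, -0.8]
width: 0.0131
gripper_force: 39.0
```

>>> servo_tool(moves=[{"dp":[0,0,0.004],"delta_rot":[0,0,0],"fingers":0},{"dp":[0,0,0.003],"delta_rot":[0,0,0],"fingers":0},{"dp":[0,0,0.003],"delta_rot":[0,0,0],"fingers":0},{"dp":[0,0,0],"delta_rot":[0,0,0],"fingers":0},{"dp":[0,0,0],"delta_rot":[0,0,0],"fingers":0}])

```text
clock: 17.5
position: [0.5202, -0.0117, 0.2043]
ee_rot: [-0.0, 0.476, 0.879, -0.0]
contact_force: [-2.2, -0.4, 3.7]
width: 0.0134
gripper_force: 39.7
```

Contact is at exactly the expected height (0.2043). Releasing and withdrawing.

>>> servo_tool(moves=[{"dp":[0,0,0],"delta_rot":[0,0,0],"fingers":0.2},{"dp":[0,0,0],"delta_rot":[0,0,0],"fingers":0.35},{"dp":[0,0,0],"delta_rot":[0,0,0],"fingers":0.5},{"dp":[0,0,0],"delta_rot":[0,0,0],"fingers":0.6},{"dp":[0,0,0],"delta_rot":[0,0,0],"fingers":0.6}])

```text
clock: 18.0
position: [0.5202, -0.0117, 0.2037]
ee_rot: [-0.0, 0.476, 0.879, -0.0]
contact_force: [0.0, -0.5, -0.2]
width: 0.0516
gripper_force: 0.0
```

>>> servo_tool(moves=[{"dp":[0,0,-0.04],"delta_rot":[0,0,0],"fingers":0.6},{"dp":[0,0,-0.12],"delta_rot":[0,0,0],"fingers":0.6},{"dp":[0,0,-0.2],"delta_rot":[0,0,0],"fingers":0.6},{"dp":[0,0,-0.2],"delta_rot":[0,0,0],"fingers":0.6},{"dp":[0.15,0,0],"delta_rot":[0,0,0],"fingers":0.6}])

```text
clock: 18.5
position: [0.5084, 0.0114, 0.3222]
ee_rot: [0.007, 0.477, 0.879, 0.002]
contact_force: [0.2, 0.8, 1.0]
width: 0.0515
gripper_force: 0.0
```

>>> servo_tool(moves=[{"dp":[-0.1,-0.2,0],"delta_rot":[0,0,0],"fingers":0.6},{"dp":[-0.1,-0.2,0],"delta_rot":[0,0,0],"fingers":0.6},{"dp":[-0.1,-0.2,0],"delta_rot":[0,0,0],"fingers":0.6},{"dp":[-0.1,-0.1,0],"delta_rot":[0,0,0],"fingers":0.6},{"dp":[0,0,0],"delta_rot":[0,0,0],"fingers":0.6}])

```text
clock: 19.0
position: [0.4297, -0.1328, 0.3168]
ee_rot: [0.001, 0.478, 0.878, -0.001]
contact_force: [0.5, 0.5, 0.6]
width: 0.0511
gripper_force: 0.0
```

```bash
python3 - <<'E'
from plan import *
from meas import *
s,p,R=state();print(p,s['contact_force'].round(2))
a,da=cap('side','sideG'); b,db=cap('top','topG'); cv2.imwrite('pics/G.png',np.hstack([a[50:480,130:530,::-1],b[100:480,80:480,::-1] if 0 else b[50:480,80:480,::-1]]))
for n,d in(('top',db),('side',da)):
    W=cloud(n,d)
    for nm,c0,nn0 in (('lower',C-.044*N,N),):
        try: c,nn,r,k=rim(W,c0,nn0); print(n,nm,c.round(4),nn.round(3),r.round(4),k,'exp',c0.round(4))
        except Exception as e: print(e)
    Q=W.reshape(-1,3);Q=Q[np.isfinite(Q).all(1)]; d2=np.hypot(Q[:,0]-.52,Q[:,1]+.012)
    H=Q[(d2<.05)&(Q[:,2]>.143)]; print(n,'bar',H.mean(0).round(4),np.percentile(H[:,2],[50,95]).round(4),cv2.minAreaRect((H[:,:2]*1000).astype(np.float32)))
    D=Q[(d2>.045)&(d2<.074)&(Q[:,2]>.09)&(Q[:,2]<.13)]; A=np.linalg.lstsq(np.c_[D[:,:2]-[.52,-.012],d2[(d2>.045)&(d2<.074)&(Q[:,2]>.09)&(Q[:,2]<.13)]**2,np.ones(len(D))],D[:,2],rcond=None)[0]; print('  tilt deg',np.degrees(A[:2]).round(2),len(D))
E
```

```text
[ 0.42966606 -0.13284623  0.31676964] [0.48 0.53 0.59]
top lower [0.5536 0.3312 0.1121] [ 0.173 -0.62   0.765] 0.0698 1132 exp [0.5539 0.3288 0.1108]
top bar [ 0.5197 -0.0103  0.1552] [0.1552 0.1578] ((519.7671508789062, -10.384075164794922), (13.35981559753418, 83.00904083251953), 33.29954528808594)
  tilt deg [-0.05  0.52] 2836
side lower [0.5539 0.3296 0.1142] [ 0.144 -0.625  0.767] 0.0703 254 exp [0.5539 0.3288 0.1108]
side bar [ 0.5284 -0.0282  0.1547] [0.1561 0.1584] ((528.5015258789062, -26.16802978515625), (16.055419921875, 48.693389892578125), 33.668907165527344)
  tilt deg [0.47 1.37] 2289
```

View pics/G.png

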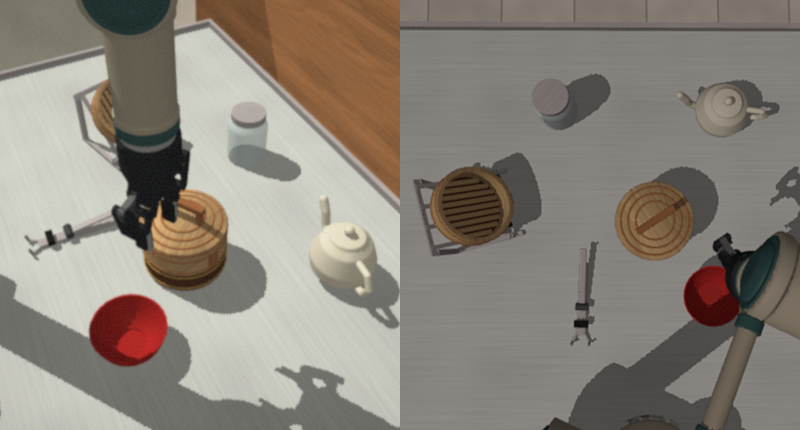

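The picture shows the lid seated on the stack (top (655,220), bar top at 0.156 m as nested, level), the lower tier in the rack (top (472,205)), and the bystanders in place. Handing in.

```bash
python3 -c "
from rig import manip
print(manip.sign_off())"
```

```text
the job is handed in; nothing more can be done
None
```

The job is handed in at about 19 s: the upper tier is nested on the dark base and the lid measures seated and level on it, with the lower tier still in the rack and the teapot, jar, red bowl and plate gripper where they were.

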